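# Lock a stack of slide trays in its transport cradle

## Robot

A 7-joint arm with a two-finger parallel gripper is mounted at the origin on the work surface. World frame = base frame: x ahead of the robot, y to its left, z up, the work surface at z = 0. Lengths are in m, angles in rad, forces in N, time in s.
With the tool pointing down it reaches from about 0.4 to 0.875 m from the base axis. Payload 6.5 kg.
Tool frame: the origin (TCP) lies between the finger pads; the fingertips stand 11 mm ahead of it and the grasp point (between the pads) lies 8 mm behind it; z points along the fingers, x is the direction in which the jaws open and shut, and the axes are right-handed (so a half turn about z gives the same grasp; the last joint's range is limited). The gripper opens to 88 mm and grips with 3 to 60 N. Pads are 18 mm wide; open, the fingers measure 123 mm over their backs; the gripper's body (75 mm by 187 mm) begins 45 mm behind the grasp point.
Start: joints at [-1.226, 0.536, -0.004, 1.538, 0.003, 1.067, -0.071], TCP at [0.26, 0.596, 0.25] pointing down, gripper open.
Joint ranges: [-2.7, 2.7], [-0.37, 2.16], [-1.27, 1.26], [0.24, 2.4], [-1.31, 4.45], [0.19, 1.91], [-2.76, 2.76]. Speed limits (rad/s): [2.39, 2.39, 3.14, 3.14, 3.14, 3.14, 3.14].

## Interface

Orientations are given as a rotation vector (axis times angle).
In Python, from cell import telemetry, capture, manip gives the robot as it stands. The module is installed in compiled form; this text tells all that it offers.
- The arm moves only by the tool jog_arm, never from a script. Its argument "plan" is a list of rows, each an object of numbers: "gripper": the finger opening in m, from 0 to 0.0881; "dx", "dy", "dz": the shift along the tool's x, y, z in m; "ax", "ay", "az": the turn, a rotation vector about the tool's x, y, z in degrees. In form: [{"gripper": .., "dx": .., "dy": .., "dz": .., "ax": .., "ay": .., "az": ..}, ...]. A call has 1 to 20 rows; each row shifts and turns the commanded pose from where the row before left it, along the tool's axes as they then stand; what a row does not reach is not made up. A row lasts 1/8 s, in which the tool goes at most 62.5 mm and 10.7 degrees, less where a joint would pass 70% of its speed; a pose out of reach is approached as far as the arm can. A call is refused whole if a number of a shift passes 0.0625 or a number of a turn 10.7, either way. A call with a gripper value outside its range is refused whole. The fingers move at their own pace and stop on an object; "grip_force" is the grip in N (left out, the last holds). Time passes only in rows, so rows that do not move let the fingers close. It gives the time, the measured TCP pose, the force and the opening at its end, in the units of the state.
- telemetry.observe(): the state, without advancing time (a new reading comes with each control period).
- capture(name): name is "scene" or "top"; returns a dict with "pixels" (400x640x3 uint8, red, green, blue), "range_z" (400x640 float32, m along the optical axis (not along the pixel's ray), 0 where there is no reading), "fx", "fy", "cx", "cy" (pixels), "R" (3x3) and "t" (3): a world point X has camera coordinates R X + t. Camera axes: x right, y down, z forward; pixel columns grow to the right and rows downward; lengths in m; the calibration is good to about 2 mm. A picture is of the moment at which its call begins.
- manip.finish_job(): hands the job in, once; it reports no verdict.
The state is a dict: "clock": time; "joints": joint angles; "dq": joint speeds; "tau": joint torques, N m; "tool_pos": TCP position; "tool_rot": TCP orientation; "ft_force": force on the tool from outside, world axes, zero at the start; "wrist_torque": the same for the moment, N m; "finger_gap": opening from 0.0 (shut) to 1.0 (fully open).
Only numpy, scipy, OpenCV 4.12 (cv2) and the standard library are available. Lean on these libraries where they do the work, as an engineer would, in place of code of your own. Each camera call takes 0.05 s, during which the arm holds its last target.

## Task

The three slide trays in the transport cradle are sticking out unevenly. First push all three fully home against the cradle's end stop so that their holes line up, then take the steel locking rod from its parking block and put it down through all three trays into the cradle's base until its collar rests flat on the top tray, and let go. Leave the tube rack, bottle and jar where they are.

Things in the scene. Friction and masses are not known exactly. Their poses are not given: they have to be found in the camera images.
- cradle: grey cradle fixed to the bench, open at its front (-x side). Origin: on the bench, under the centre of the trays when home; x points to the end stop, z up. Base slab 18 mm thick, 108 wide, from x = -53 to +77 mm. Side rails, inner faces at y = +-46 mm, up to 48 mm above the bench, guide the trays with 1 mm to spare on each side
- stop (a point): middle of the end stop's inner face, at x = +65 mm of the cradle, 37 mm above the bench; the stop is 56 mm high. Trays slide along +x until they meet it (rubbing takes up to 10 N; press up to 20 N); their front edges are then at x = -65 mm, 12 mm in front of the base slab (only the bench is below them there), and the stack's top is 54 mm above the bench
- socket (a point): centre of the mouth of the 18 mm round hole through the cradle's base, 18 mm above the bench, at x = -37 mm, y = 0 of the cradle
- tray_low_hole (a point): lowest of three equal loose white slide trays, 130 x 90 x 12 mm, about 0.1 kg, stacked flat in the cradle, long side along its x. The point is the centre of its 18 mm round through hole, half-way through its thickness, on its mid-line, 28 mm behind its front edge, 37 mm in front of its centre. At the start it sticks out 10 to 38 mm from home, towards the cradle's open front
- tray_mid_hole (a point): middle of three equal loose white slide trays, 130 x 90 x 12 mm, about 0.1 kg, stacked flat in the cradle, long side along its x. The point is the centre of its 18 mm round through hole, half-way through its thickness, on its mid-line, 28 mm behind its front edge, 37 mm in front of its centre. At the start it sticks out 10 to 38 mm from home, towards the cradle's open front
- tray_top_hole (a point): top of three equal loose white slide trays, 130 x 90 x 12 mm, about 0.1 kg, stacked flat in the cradle, long side along its x. The point is the centre of its 18 mm round through hole, half-way through its thickness, on its mid-line, 28 mm behind its front edge, 37 mm in front of its centre. At the start it sticks out 10 to 38 mm from home, towards the cradle's open front
- rod_grip (a point): steel locking rod, about 0.2 kg, upright in its parking block: centre of its round handle (20 mm diameter, 45 high). Below the handle a collar, 32 mm diameter, 6 thick, its underside 28.5 mm below this point; below that a shank, 14 mm diameter, 50 long. z points up along the rod. Seated in the cradle, this point is 82.5 mm above the bench and the shank reaches 14 mm into the base
- rod_tip (a point): foot of the rod's shank, on its axis, 78.5 mm below the handle's centre; the last 6 mm taper to 8 mm diameter
- rod_collar (a point): centre of the underside of the rod's collar, 50 mm above its foot
- stand: parking block for the rod, fixed grey plastic block 64 x 64 x 58 mm with an 18 mm through hole in its centre, in which the rod stands with its collar on the block's top; origin at the centre of its underside. It is left or right of the cradle
- tube_rack: bystander: loose white tube rack 56 x 116 mm, 94 mm high with its tubes; origin at the centre of its underside
- bottle: bystander: loose brown bottle, 64 mm diameter, 160 mm high; origin at the centre of its underside
- jar: bystander: loose white jar, 68 mm diameter, 85 mm high; origin at the centre of its underside

How it is judged:
By the outcome, as a careful person would: the job done as asked, in the order asked, and still so for the second after the job is handed in, with the robot touching nothing.
It also fails if it takes over 58 s, if anything falls off the work surface, if the arm or the gripper's body presses on something with over 40 N, if the wrist force passes 120 N, or if a joint passes its speed limit or range.

## Working session

There is one attempt and no reset: what is moved stays moved. The work goes in short steps, Python scripts to look and compute and a tool call to move; the robot and the scene stay as the last step left them, time stands still between calls to the robot, and variables do not carry over. Pictures are saved under pics/ and viewed, and the job is handed in when it is done.

Besides the shell and the picture viewer there is one more tool, called by a JSON object that holds its "name" and its "arguments". jog_arm: Moves the arm, as the interface text tells. Its arguments: {"type":"object","properties":{"plan":{"type":"array"},"grip_force":{"type":"number"}},"required":["plan"]}

```bash
mkdir -p pics; python3 - <<'E'
from cell import telemetry, capture, manip
import cv2, numpy as np
for n in ("scene","top"):
    c=capture(n); cv2.imwrite(f"pics/{n}0.png",c["pixels"][:,:,::-1]); np.savez(f"{n}0.npz",**c)
    print(n,c["fx"],c["cx"],c["cy"],np.round(-c["R"].T@c["t"],3),np.round(c["R"],3).tolist())
s=telemetry.observe(); print(s)
E
```

```text
scene 450.9190663293134 320.7293876451875 199.44408824288362 [0.917 0.45  0.953] [[-0.784, 0.621, 0.003], [0.522, 0.662, -0.538], [-0.336, -0.42, -0.843]]
top 449.96791051890943 325.44981218678805 202.61232179355434 [0.483 0.01  1.142] [[0.006, -1.0, 0.014], [-0.995, -0.007, -0.095], [0.095, -0.014, -0.995]]
{'clock': 0.1, 'joints': array([-1.22616225,  0.53709807, -0.004412  ,  1.53874504,  0.00261875,
        1.06730594, -0.07122977]), 'dq': array([ 1.30031099e-03, -1.99583231e-03, -2.34769158e-05, -9.06320792e-04,
        7.94304051e-04, -3.17116498e-04,  3.76151432e-04]), 'tau': array([ 2.47126227e-03, -5.72075701e+01,  9.93633270e-01, -2.52232790e+01,
       -5.61639376e-02,  1.34242972e-02,  3.57687486e-05]), 'tool_pos': array([0.2594124 , 0.59541562, 0.24893339]), 'tool_rot': array([ 2.62702361e+00,  1.72112477e+00, -1.90396509e-03]), 'ft_force': array([-0.95673442,  0.0113594 ,  0.0695894 ]), 'wrist_torque': array([ 0.0381465 , -0.00076863, -0.0130158 ]), 'finger_gap': 1.0054160582946285}
```

View pics/scene0.png

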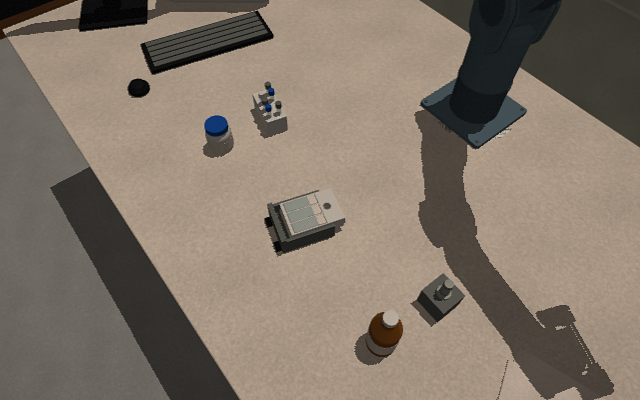

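View pics/top0.png

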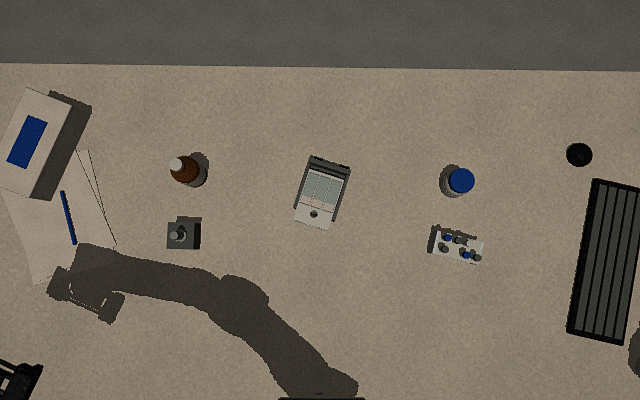

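The scene shows the cradle at about (305,218), the rod in its block at (442,295) and the bottle at (385,333). In the top view the cradle is at (322,193), the stand at (183,234), the jar at (458,182) and the rack at (457,247). Next I'll zoom in and measure points.

```bash
cat > h.py <<'E'
import numpy as np, cv2
def cloud(c):
    d=c["range_z"]; v,u=np.mgrid[:400,:640]
    P=np.stack([(u-c["cx"])/c["fx"]*d,(v-c["cy"])/c["fy"]*d,d],-1)
    return (P-c["t"])@c["R"]
def ray(c,u,v,z):
    r=c["R"].T@np.array([(u-c["cx"])/c["fx"],(v-c["cy"])/c["fy"],1]); o=-c["R"].T@c["t"]
    return o+r*(z-o[2])/r[2]
def proj(c,X):
    p=c["R"]@np.asarray(X,float)+c["t"]; return c["fx"]*p[0]/p[2]+c["cx"],c["fy"]*p[1]/p[2]+c["cy"]
E
python3 - <<'E'
from h import *
for n,(x,y,w,h) in {"top":(280,145,80,100),"scene":(255,175,100,80)}.items():
    c=np.load(n+"0.npz"); 
    im=c["pixels"][y:y+h,x:x+w,::-1]; cv2.imwrite(f"pics/{n}_z.png",cv2.resize(im,None,fx=6,fy=6,interpolation=cv2.INTER_NEAREST))
c=np.load("top0.npz"); P=cloud(c)
print("bench z",np.median(P[300:330,400:500,2]))
np.set_printoptions(linewidth=250)
print((P[150:236:3,288:356:3,2]*1000).round().astype(int))
print("stand");print((P[212:256:3,160:208:3,2]*1000).round().astype(int))
E
```

```text
bench z -0.001441795462859852
[[  -1    1    0    3   -2   -1    0   -1    0   -1    1   -3    3   -4    3    1    0    7    4    0    2    1    0]
 [   2   -2    2    0   -1   -2    0    2    3   -1    1   -3   -3   -2   -2    4    2    0   -1    1   -4   -1   -2]
 [   0    0    0   -1   -3    0   -1   -1   -2    6   -2    3   -1   -2   -1   -2    0    6    0    1    0    1   -3]
 [  -2   -2   -3   -3   -1    0    1   56   56   52    5   10   -2    0    2    1   -2   -4   -4    0   -1   -5   -2]
 [   3    0   -2   -4    3   -4   -2   47   52   54   55   56   53   -2    0   -1    2   -3    2    0    2    0   -2]
 [   0   -2    2   -1    4    4    1   50   17   28   44   56   55   57   58   56   55    2   10   -1   -2    0   -1]
 [   2    1   -3   -1    2    3   49   38   18   16   15   19   31   42   54   56   54   56   56   55   -2    2   -1]
 [  -3   -2   -4   -1    2    3   47   53   51   53   19   18   19   13   18   30   39   57   54   56   55    0    2]
 [  -3    2   -2    2    0    0   49   53   53   51   52   51   49   50   16   16   22   13   25   41   54    1    1]
 [   0  
[... 2904 characters left out ...]
  58   55   60   38   12    1    0]
 [  -2    2    1   57  110  103  100   81   64   56   57   58   35   14    1    0]
 [   2   -4   -5   57  109  110  105   82   63   57   58   55   34    6   -3    1]
 [  -3   -1   -2   55   58  100   83   61   61   60   58   61   32    5   -3    1]
 [  -2   -3   -2   59   57   58   55   56   54   55   60   57 1142    3    1   -4]
 [   0   -1   -2   57   57   58   60   57   56   58   58   57   34    5   -1   -3]
 [   1    0   60   56   59   56   56   57   58   59   56   56   33    4    1    5]
 [   0    3   -1   -4   -4    1   -1    0    0    1   -3   -2   -1    0   -1    0]
 [   0    1   -4   -1   -4    2    0   -1    4    2   -2   -3   -1   -4   -1   -1]]
```

```bash
sleep 1; ls pics
```

```text
scene0.png
scene_z.png
top0.png
top_z.png
```

View pics/top_z.png

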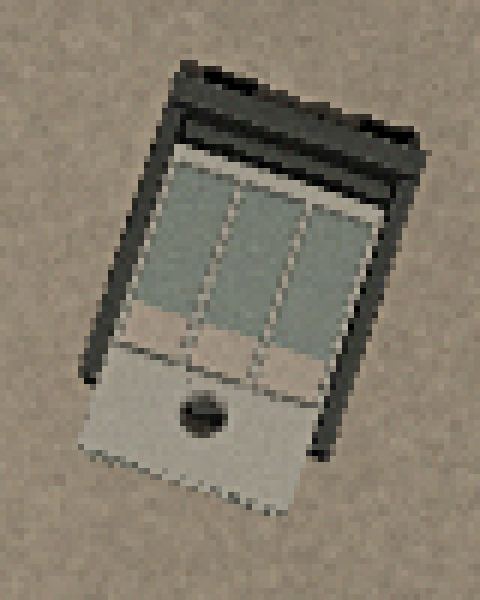

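View pics/scene_z.png

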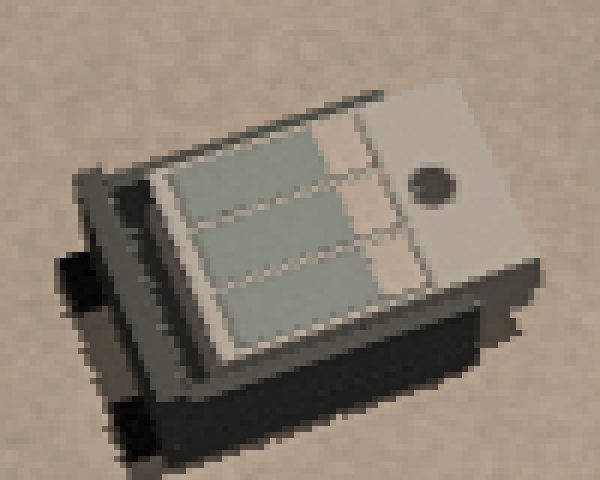

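```bash
python3 - <<'E'
from h import *
def mar(P,m):
    m=cv2.morphologyEx(m.astype(np.uint8),cv2.MORPH_OPEN,np.ones((2,2),np.uint8))
    n,l,st,_=cv2.connectedComponentsWithStats(m,connectivity=8); 
    if n<2: return None
    m=l==1+np.argmax(st[1:,4])
    return cv2.minAreaRect((P[m][:,:2]*1000).astype(np.float32)),m.sum(),P[m]
for n in ("top","scene"):
    c=dict(np.load(n+"0.npz")); P=cloud(c); px=c["pixels"].astype(int); z=P[...,2]
    roi=(P[...,0]>.35)&(P[...,0]<.65)&(abs(P[...,1]-.02)<.13)
    g=px.mean(-1)
    r=mar(P,roi&(z>.04)&(z<.065)&(g<100));print(n,"frame",r[:2], r[2].mean(0) if r else 0)
    r=mar(P,roi&(z>.049)&(z<.062)&(g>105));print(n,"tray",r[:2])
    hole=roi&(g<95)&(z<.06)
    # stand
    roi2=(P[...,1]>.25)&(P[...,1]<.5)&(P[...,0]>.25)&(P[...,0]<.55)
    r=mar(P,roi2&(z>.05)&(z<.064));print(n,"stand",r[:2])
    m=roi2&(z>.095)&(z<.13)
    m=m&(np.hypot(P[...,0]-r[0][0][0]/1e3,P[...,1]-r[0][0][1]/1e3)<.03); print("rod",m.sum(),P[m].mean(0), cv2.minAreaRect((P[m][:,:2]*1000).astype(np.float32)))
    v,u=np.nonzero(m);print(u.min(),u.max(),v.min(),v.max())
E
```

```text
top frame (((598.7617797851562, -44.015159606933594), (8.627943992614746, 115.03048706054688), 71.87944793701172), np.int64(144)) [ 0.59613662 -0.04303915  0.02800771]
top tray (((569.2132568359375, 18.182899475097656), (90.22844696044922, 159.50698852539062), 72.42945861816406), np.int64(1555))
top stand (((504.22705078125, 201.53543090820312), (62.722816467285156, 382.43865966796875), 0.4452768862247467), np.int64(594))
rod 0 [nan nan nan] ((0.0, 0.0), (0.0, 0.0), 0.0)<stdin>:19: RuntimeWarning: Mean of empty slice.
  ret = um.true_divide(
Traceback (most recent call last):
ValueError: zero-size array to reduction operation minimum which has no identity
```

```bash
cat > m.py <<'E'
from h import *
def comp(m):
    n,l,st,_=cv2.connectedComponentsWithStats(m.astype(np.uint8),connectivity=4); return l==1+np.argmax(st[1:,4])
def rect(c,m,z):
    vs,us=np.nonzero(m); Q=np.array([ray(c,u,v,z)[:2]*1000 for u,v in zip(us,vs)],np.float32); r=cv2.minAreaRect(Q); return np.round(r[0],1),np.round(r[1],1),round(r[2],2),len(Q)
E
python3 - <<'E'
from m import *
for n in ("top","scene"):
    c=dict(np.load(n+"0.npz")); P=cloud(c); px=c["pixels"].astype(int); z=P[...,2]; g=px.mean(-1)
    roi=(P[...,0]>.38)&(P[...,0]<.68)&(abs(P[...,1]-.02)<.12)
    f=comp(roi&(z>.04)&(z<.065)&(g<90)); print(n,"frame",rect(c,f,.05))
    t=comp(roi&(z>.046)&(z<.062)&(g>100)); print(n,"tray",rect(c,t,.054))
    # hole: dark pixels filled inside tray hull
    hull=np.zeros(g.shape,np.uint8); vs,us=np.nonzero(t); cv2.fillConvexPoly(hull,cv2.convexHull(np.stack([us,vs],1).astype(np.int32)),1)
    hull=cv2.erode(hull,np.ones((5,5)))
    h=comp((hull>0)&~t&(g<80)); vs,us=np.nonzero(h); print("hole",h.sum(),us.mean(),vs.mean(),ray(c,us.mean(),vs.mean(),.054))
    roi2=(P[...,1]>.26)&(P[...,1]<.42)&(P[...,0]>.33)&(P[...,0]<.48)
    s=comp(roi2&(z>.05)&(z<.125)); 
    s2=comp(roi2&(z>.05)&(z<.064)); print("stand",rect(c,s2,.058))
    k=comp(roi2&(z>.1)&(z<.125)); vs,us=np.nonzero(k); print("rod",k.sum(),us.mean(),vs.mean(),P[k].mean(0),rect(c,k,.1095))
    for nm,cx,cy in (("bottle",.54,.33),("jar",.54,-.31),("rack",.4,-.31)):
        q=comp((z>.04)&(np.hypot(P[...,0]-cx,P[...,1]-cy)<.12)); print(nm,q.sum(),P[q].min(0).round(3),P[q].max(0).round(3))
for n,(x,y,w,h) in {"top":(150,140,80,120),"scene":(350,260,120,100)}.items():
    im=np.load(n+"0.npz")["pixels"][y:y+h,x:x+w,::-1]; cv2.imwrite(f"pics/{n}_s.png",cv2.resize(im,None,fx=5,fy=5,interpolation=cv2.INTER_NEAREST))
E
```

```text
top frame (array([620. , -39.6]), array([140. ,  71.2]), 13.8, 303)
top tray (array([595.3,  13.2]), array([ 89.8, 130. ]), 72.32, 1839)
hole 37 313.2432432432432 214.05405405405406 [0.55834411 0.02476501 0.054     ]
stand (array([477. , 341.9]), array([ 4.8, 66.5]), 0.35, 84)Traceback (most recent call last):
  File "<stdin>", line 14, in <module>
  File "m.py", line 3, in comp
    n,l,st,_=cv2.connectedComponentsWithStats(m.astype(np.uint8),connectivity=4); return l==1+np.argmax(st[1:,4])
                                                                                              ~~~~~~~~~^^^^^^^^^^
    return _wrapfunc(a, 'argmax', axis=axis, out=out, **kwds)
    return bound(*args, **kwds)
ValueError: attempt to get argmax of an empty sequence
```

```bash
sleep 2
python3 - <<'E'
from m import *
for n in ("top","scene"):
    c=dict(np.load(n+"0.npz")); P=cloud(c); px=c["pixels"].astype(int); z=P[...,2]; g=px.mean(-1)
    roi=(P[...,0]>.45)&(P[...,0]<.74)&(abs(P[...,1]-.0)<.13)
    f=comp(roi&(z>.04)&(z<.065)&(g<90)); print(n,"frame",rect(c,f,.05))
    a=np.radians(-17.7); ex=np.array([np.cos(a),np.sin(a)]); ey=np.array([-ex[1],ex[0]])
    b=(P[...,:2]-[.6,.01]); X=b@ex*1000; Y=b@ey*1000
    st=roi&(z>.051)&(z<.062)&(g<90)&(X>40)&(abs(Y)<60); print("stop",rect(c,comp(st),.056))
    for sg in (1,-1):
        m=roi&(z>.042)&(z<.053)&(g<90)&(sg*Y>35)&(X<60)&(X>-60)&(sg*Y<65); print("rail",sg,rect(c,comp(m),.048),"Ymed",np.median(Y[m]))
    t=comp(roi&(z>.046)&(z<.062)&(g>100)); print(n,"tray",rect(c,t,.054))
    hull=np.zeros(g.shape,np.uint8); vs,us=np.nonzero(t); cv2.fillConvexPoly(hull,cv2.convexHull(np.stack([us,vs],1).astype(np.int32)),1)
    hull=cv2.erode(hull,np.ones((5,5)))
    h=comp((hull>0)&~t&(g<85)); vs,us=np.nonzero(h); print("hole",h.sum(),us.mean(),vs.mean(),ray(c,us.mean(),vs.mean(),.054))
    roi2=(P[...,1]>.28)&(P[...,1]<.42)&(P[...,0]>.38)&(P[...,0]<.545)
    s2=comp(roi2&(z>.05)&(z<.064)); print("stand",rect(c,s2,.058))
    k=comp(roi2&(z>.1)&(z<.125)); vs,us=np.nonzero(k); print("rod",k.sum(),us.mean(),vs.mean(),P[k].mean(0),rect(c,k,.1095))
    for nm,cx,cy in (("bottle",.62,.33),("jar",.62,-.31),("rack",.46,-.31)):
        q=(z>.03)&(z<.2)&(np.hypot(P[...,0]-cx,P[...,1]-cy)<.09); print(nm,q.sum(),P[q].min(0).round(3),P[q].max(0).round(3))
for n,(x,y,w,h) in {"top":(150,140,80,120),"scene":(350,260,120,100)}.items():
    im=np.load(n+"0.npz")["pixels"][y:y+h,x:x+w,::-1]; cv2.imwrite(f"pics/{n}_s.png",cv2.resize(im,None,fx=5,fy=5,interpolation=cv2.INTER_NEAREST))
E
```

```text
top frame (array([622.1,   4.6]), array([107.5, 131.1]), 72.36, 568)
stop (array([677.6, -13.1]), array([106.7,  14. ]), 73.59, 221)
rail 1 (array([623.9,  56.5]), array([  7.8, 101.2]), 72.36, 137) Ymed 51.582945657163336
rail -1 (array([594. , -38.7]), array([  7.7, 101.9]), 71.87, 134) Ymed -48.31200638421273
top tray (array([595.3,  13.2]), array([ 89.8, 130. ]), 72.32, 1839)
hole 39 313.3076923076923 214.15384615384616 [0.55810304 0.02460687 0.054     ]
stand (array([505.5, 341.5]), array([66.5, 63. ]), 89.2, 610)
rod 66 173.93939393939394 234.9090909090909 [0.50467796 0.34150039 0.1075799 ] (array([504.5, 340.7]), array([18.4, 18.1]), 2.12, 66)
bottle 871 [0.532 0.295 0.03 ] [0.69  0.362 0.163]
jar 730 [ 0.606 -0.359  0.03 ] [ 0.671 -0.295  0.091]
rack 1168 [ 0.44  -0.387  0.031] [ 0.522 -0.262  0.1  ]
scene frame (array([609.5,   9. ]), array([114.3, 157.7]), 72.43, 578)
stop (array([679. , -11.9]), array([108.9,  12.5]), 72.53, 216)
rail 1 (array([615.6,  57.8]), array([ 15. , 119.4]), 71.78, 250) Ymed 49.04253175102887
rail -1 (array([625.5, -51.2]), array([ 2.7, 14.2]), 73.6, 8) Ymed -50.89831127517645
scene tray (array([595.3,  11.8]), array([ 91. , 130.4]), 72.6, 1835)
hole 32 326.875 205.4375 [0.55843159 0.02397689 0.054     ]
stand (array([506.6, 341.6]), array([64.4, 68.6]), 88.73, 775)
rod 90 448.1111111111111 284.03333333333336 [0.5054711  0.3416625  0.10722431] (array([506.6, 341.7]), array([21.8, 18.7]), 3.82, 90)
bottle 1406 [0.53  0.297 0.03 ] [0.692 0.363 0.163]
jar 712 [ 0.609 -0.359  0.03 ] [ 0.675 -0.294  0.09 ]
rack 845 [ 0.447 -0.391  0.03 ] [ 0.522 -0.262  0.098]
```

```bash
cat > go.py <<'E'
import sys,numpy as np
from scipy.spatial.transform import Rotation as Rn
from cell import telemetry
def st(): 
    s=telemetry.observe(); R=Rn.from_rotvec(s["tool_rot"]).as_matrix()
    print("t %.2f pos %s xyaw %.2f tilt %s F %s gap %.3f"%(s["clock"],(s["tool_pos"]*1000).round(1),np.degrees(np.arctan2(R[1,0],R[0,0])),R[:2,2].round(4),s["ft_force"].round(1),s["finger_gap"])); return s,R
def to(x,y,z,yaw):
    s,R=st(); a=np.radians(yaw); Rt=np.array([[np.cos(a),np.sin(a),0],[np.sin(a),-np.cos(a),0],[0,0,-1]])
    w=np.degrees(Rn.from_matrix(R.T@Rt).as_rotvec()); d=np.array([x,y,z])/1000-s["tool_pos"]
    print("turn first",w.round(2),"then shift mm",(Rt.T@d*1000).round(1), "joints",s["joints"].round(2))
if __name__=="__main__":
    if len(sys.argv)>4: to(*map(float,sys.argv[1:5]))
    else: st()
E
python3 go.py 486.6 48 250 72.35
```

```text
t 0.10 pos [259.4 595.4 248.9] xyaw 66.46 tilt [-0.0005 -0.0015] F [-1.   0.   0.1] gap 1.005
turn first [ 0.    0.09 -5.89] then shift mm [-452.8  382.5   -1.1] joints [-1.23  0.54 -0.    1.54  0.    1.07 -0.07]
```

View pics/scene_s.png

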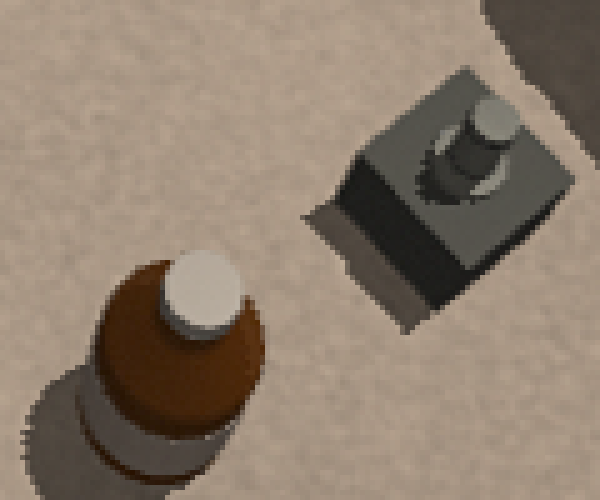

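The rod stands upright in its block at (490,120) of this zoom, with the bottle well clear at (190,340). Next I move to a point in front of the cradle, fingers part-closed.

{"name": "jog_arm", "arguments": {"plan": [{"gripper": 0.04, "az": -5.9}, {"gripper": 0.04, "dx": -0.03, "dy": 0.0255}, {"gripper": 0.04, "dx": -0.03, "dy": 0.0255}, {"gripper": 0.04, "dx": -0.03, "dy": 0.0255}, {"gripper": 0.04, "dx": -0.03, "dy": 0.0255}, {"gripper": 0.04, "dx": -0.03, "dy": 0.0255}, {"gripper": 0.04, "dx": -0.03, "dy": 0.0255}, {"gripper": 0.04, "dx": -0.03, "dy": 0.0255}, {"gripper": 0.04, "dx": -0.03, "dy": 0.0255}, {"gripper": 0.04, "dx": -0.03, "dy": 0.0255}, {"gripper": 0.04, "dx": -0.03, "dy": 0.0255}, {"gripper": 0.04, "dx": -0.03, "dy": 0.0255}, {"gripper": 0.04, "dx": -0.03, "dy": 0.0255}, {"gripper": 0.04, "dx": -0.03, "dy": 0.0255}, {"gripper": 0.04, "dx": -0.03, "dy": 0.0255}, {"gripper": 0.04, "dx": -0.03, "dy": 0.0255}, {"gripper": 0.04}, {"gripper": 0.04}]}}

```text
invalid input
```

```bash
python3 go.py 486.6 48 21 72.35
```

```text
t 0.10 pos [259.4 595.4 248.9] xyaw 66.46 tilt [-0.0005 -0.0015] F [-1.   0.   0.1] gap 1.005
turn first [ 0.    0.09 -5.89] then shift mm [-452.8  382.5  227.9] joints [-1.23  0.54 -0.    1.54  0.    1.07 -0.07]
```

{"name": "jog_arm", "arguments": {"plan": [{"gripper": 0.04, "dx": 0, "dy": 0, "dz": 0, "ax": 0, "ay": 0, "az": -5.9}]}}

```text
clock: 0.22
tool_pos: [0.2594, 0.5956, 0.2491]
tool_rot: [2.533, 1.857, -0.001]
ft_force: [-0.4, 0.1, -0.1]
finger_gap: 0.909
```

All the keys are needed.

{"name": "jog_arm", "arguments": {"plan": [{"gripper": 0.04, "dx": -0.03, "dy": 0.0255, "dz": 0, "ax": 0, "ay": 0, "az": 0}, {"gripper": 0.04, "dx": -0.03, "dy": 0.0255, "dz": 0, "ax": 0, "ay": 0, "az": 0}, {"gripper": 0.04, "dx": -0.03, "dy": 0.0255, "dz": 0, "ax": 0, "ay": 0, "az": 0}, {"gripper": 0.04, "dx": -0.03, "dy": 0.0255, "dz": 0, "ax": 0, "ay": 0, "az": 0}, {"gripper": 0.04, "dx": -0.03, "dy": 0.0255, "dz": 0, "ax": 0, "ay": 0, "az": 0}, {"gripper": 0.04, "dx": -0.03, "dy": 0.0255, "dz": 0, "ax": 0, "ay": 0, "az": 0}, {"gripper": 0.04, "dx": -0.03, "dy": 0.0255, "dz": 0, "ax": 0, "ay": 0, "az": 0}, {"gripper": 0.04, "dx": -0.03, "dy": 0.0255, "dz": 0, "ax": 0, "ay": 0, "az": 0}, {"gripper": 0.04, "dx": -0.03, "dy": 0.0255, "dz": 0, "ax": 0, "ay": 0, "az": 0}, {"gripper": 0.04, "dx": -0.03, "dy": 0.0255, "dz": 0, "ax": 0, "ay": 0, "az": 0}, {"gripper": 0.04, "dx": -0.03, "dy": 0.0255, "dz": 0, "ax": 0, "ay": 0, "az": 0}, {"gripper": 0.04, "dx": -0.03, "dy": 0.0255, "dz": 0, "ax": 0, "ay": 0, "az": 0}, {"gripper": 0.04, "dx": -0.03, "dy": 0.0255, "dz": 0, "ax": 0, "ay": 0, "az": 0}, {"gripper": 0.04, "dx": -0.03, "dy": 0.0255, "dz": 0, "ax": 0, "ay": 0, "az": 0}, {"gripper": 0.04, "dx": -0.03, "dy": 0.0255, "dz": 0, "ax": 0, "ay": 0, "az": 0}, {"gripper": 0.04, "dx": 0, "dy": 0, "dz": 0, "ax": 0, "ay": 0, "az": 0}, {"gripper": 0.04, "dx": 0, "dy": 0, "dz": 0, "ax": 0, "ay": 0, "az": 0}]}}

```text
clock: 2.35
tool_pos: [0.4873, 0.0519, 0.2495]
tool_rot: [-2.535, -1.855, 0.001]
ft_force: [-0.5, -0.2, 0.6]
finger_gap: 0.456
```

```bash
python3 go.py 486.6 48 21 72.35
```

```text
t 2.35 pos [487.3  51.9 249.5] xyaw 72.39 tilt [-0.0008  0.0004] F [-0.5 -0.2  0.6] gap 0.456
turn first [-0.05 -0.01  0.04] then shift mm [ -4.    0.5 228.5] joints [-0.38  0.27  0.21  1.96 -0.07  0.92  1.13]
```

{"name": "jog_arm", "arguments": {"plan": [{"gripper": 0.04, "dx": -0.004, "dy": 0, "dz": 0.03, "ax": 0, "ay": 0, "az": 0}, {"gripper": 0.04, "dx": 0, "dy": 0, "dz": 0.04, "ax": 0, "ay": 0, "az": 0}, {"gripper": 0.04, "dx": 0, "dy": 0, "dz": 0.04, "ax": 0, "ay": 0, "az": 0}, {"gripper": 0.04, "dx": 0, "dy": 0, "dz": 0.04, "ax": 0, "ay": 0, "az": 0}, {"gripper": 0.04, "dx": 0, "dy": 0, "dz": 0.04, "ax": 0, "ay": 0, "az": 0}, {"gripper": 0.04, "dx": 0, "dy": 0, "dz": 0.025, "ax": 0, "ay": 0, "az": 0}, {"gripper": 0.04, "dx": 0, "dy": 0, "dz": 0.013, "ax": 0, "ay": 0, "az": 0}, {"gripper": 0.04, "dx": 0, "dy": 0, "dz": 0, "ax": 0, "ay": 0, "az": 0}]}}

```text
clock: 3.35
tool_pos: [0.486, 0.0482, 0.0214]
tool_rot: [-2.534, -1.856, 0.001]
ft_force: [0.6, -0.2, 0.2]
finger_gap: 0.454
```

```bash
python3 - <<'E'
from h import *; from cell import capture
import go; go.st()
c=capture("scene"); im=c["pixels"][130:270,220:420,::-1]; cv2.imwrite("pics/s1.png",cv2.resize(im,None,fx=4,fy=4,interpolation=cv2.INTER_CUBIC))
E
```

```text
t 3.35 pos [486.   48.2  21.4] xyaw 72.43 tilt [-0.0012  0.0003] F [ 0.6 -0.2  0.2] gap 0.454
```

View pics/s1.png

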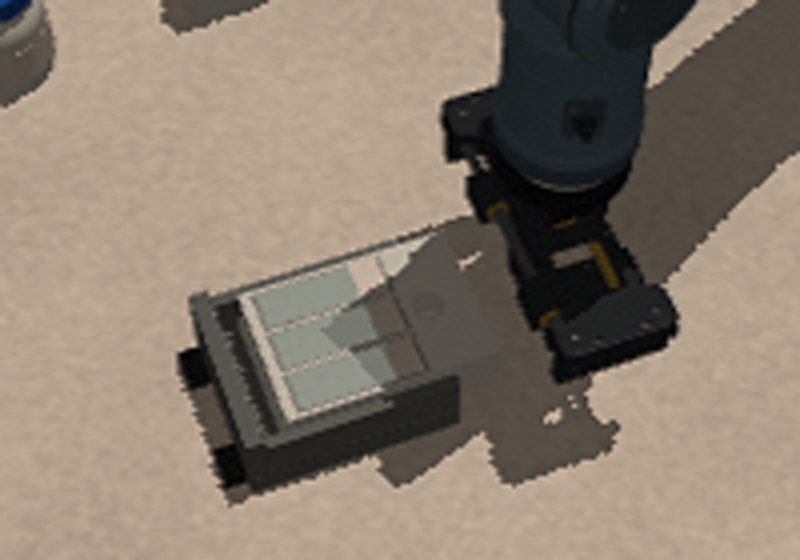

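The fingers are down in front of the trays, at around (590,330), with the gripper body above tray height. I start the push.

{"name": "jog_arm", "arguments": {"plan": [{"gripper": 0.04, "dx": 0, "dy": 0.008, "dz": 0, "ax": 0, "ay": 0, "az": 0}, {"gripper": 0.04, "dx": 0, "dy": 0.008, "dz": 0, "ax": 0, "ay": 0, "az": 0}, {"gripper": 0.04, "dx": 0, "dy": 0.008, "dz": 0, "ax": 0, "ay": 0, "az": 0}, {"gripper": 0.04, "dx": 0, "dy": 0.006, "dz": 0, "ax": 0, "ay": 0, "az": 0}, {"gripper": 0.04, "dx": 0, "dy": 0.004, "dz": 0, "ax": 0, "ay": 0, "az": 0}, {"gripper": 0.04, "dx": 0, "dy": 0.004, "dz": 0, "ax": 0, "ay": 0, "az": 0}, {"gripper": 0.04, "dx": 0, "dy": 0.004, "dz": 0, "ax": 0, "ay": 0, "az": 0}, {"gripper": 0.04, "dx": 0, "dy": 0.004, "dz": 0, "ax": 0, "ay": 0, "az": 0}]}}

```text
clock: 4.4
tool_pos: [0.5301, 0.0335, 0.0216]
tool_rot: [-2.535, -1.855, 0.001]
ft_force: [-0.8, 0.3, -0.2]
finger_gap: 0.456
```

{"name": "jog_arm", "arguments": {"plan": [{"gripper": 0.04, "dx": 0, "dy": 0.003, "dz": 0, "ax": 0, "ay": 0, "az": 0}, {"gripper": 0.04, "dx": 0, "dy": 0.002, "dz": 0, "ax": 0, "ay": 0, "az": 0}]}}

```text
clock: 4.65
tool_pos: [0.5353, 0.0318, 0.0217]
tool_rot: [2.536, 1.855, -0.0]
ft_force: [-0.4, -0.2, 0.5]
finger_gap: 0.452
```

```bash
python3 - <<'E'
from h import *; from cell import capture
import go; go.st()
c=capture("scene"); im=c["pixels"][150:270,240:400,::-1]; cv2.imwrite("pics/s2.png",cv2.resize(im,None,fx=5,fy=5,interpolation=cv2.INTER_CUBIC))
E
```

```text
t 4.65 pos [535.3  31.8  21.7] xyaw 72.36 tilt [-0.0001 -0.0001] F [-0.4 -0.2  0.5] gap 0.452
```

View pics/s2.png

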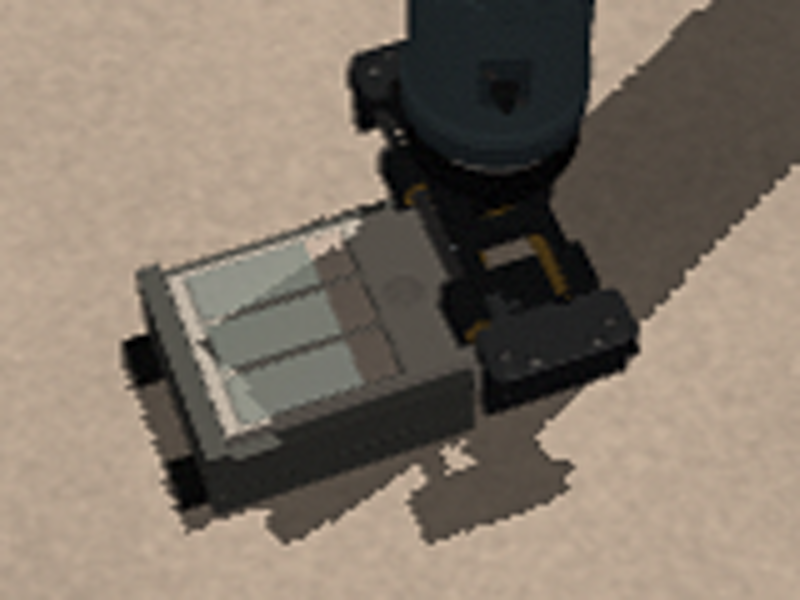

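The top tray is now nearly at the stop: its back edge sits at about (190,330), with only a thin gap left. I continue in small steps.

{"name": "jog_arm", "arguments": {"plan": [{"gripper": 0.04, "dx": 0, "dy": 0.002, "dz": 0, "ax": 0, "ay": 0, "az": 0}, {"gripper": 0.04, "dx": 0, "dy": 0.001, "dz": 0, "ax": 0, "ay": 0, "az": 0}]}}

```text
clock: 4.95
tool_pos: [0.5371, 0.0312, 0.0216]
tool_rot: [-2.535, -1.854, 0.002]
ft_force: [-4.6, 0.7, 4.6]
finger_gap: 0.451
```

{"name": "jog_arm", "arguments": {"plan": [{"gripper": 0.04, "dx": 0, "dy": 0.001, "dz": 0, "ax": 0, "ay": 0, "az": 0}, {"gripper": 0.04, "dx": 0, "dy": 0, "dz": 0, "ax": 0, "ay": 0, "az": 0}]}}

```text
clock: 5.2
tool_pos: [0.5371, 0.0312, 0.0215]
tool_rot: [-2.533, -1.854, 0.004]
ft_force: [-6.0, 1.9, 4.3]
finger_gap: 0.455
```

{"name": "jog_arm", "arguments": {"plan": [{"gripper": 0.04, "dx": 0, "dy": 0.001, "dz": 0, "ax": 0, "ay": 0, "az": 0}, {"gripper": 0.04, "dx": 0, "dy": 0, "dz": 0, "ax": 0, "ay": 0, "az": 0}]}}

```text
clock: 5.45
tool_pos: [0.5371, 0.0312, 0.0214]
tool_rot: [-2.532, -1.853, 0.006]
ft_force: [-9.1, 2.4, 6.6]
finger_gap: 0.458
```

{"name": "jog_arm", "arguments": {"plan": [{"gripper": 0.04, "dx": 0, "dy": 0.001, "dz": 0, "ax": 0, "ay": 0, "az": 0}, {"gripper": 0.04, "dx": 0, "dy": 0.001, "dz": 0, "ax": 0, "ay": 0, "az": 0}, {"gripper": 0.04, "dx": 0, "dy": 0, "dz": 0, "ax": 0, "ay": 0, "az": 0}]}}

```text
clock: 5.82
tool_pos: [0.5371, 0.0312, 0.0211]
tool_rot: [-2.529, -1.852, 0.011]
ft_force: [-13.2, 3.5, 10.6]
finger_gap: 0.451
```

{"name": "jog_arm", "arguments": {"plan": [{"gripper": 0.04, "dx": 0, "dy": 0.001, "dz": 0, "ax": 0, "ay": 0, "az": 0}, {"gripper": 0.04, "dx": 0, "dy": 0, "dz": 0, "ax": 0, "ay": 0, "az": 0}]}}

```text
clock: 6.08
tool_pos: [0.537, 0.0312, 0.0209]
tool_rot: [-2.528, -1.852, 0.013]
ft_force: [-16.1, 5.2, 12.0]
finger_gap: 0.455
```

```bash
python3 - <<'E'
from h import *; from cell import capture
import go; go.st()
c=capture("top"); im=c["pixels"][140:250,270:370,::-1]; cv2.imwrite("pics/t3.png",cv2.resize(im,None,fx=5,fy=5,interpolation=cv2.INTER_CUBIC))
E
```

```text
t 6.08 pos [537.   31.2  20.9] xyaw 72.46 tilt [-0.0114  0.0017] F [-16.1   5.2  12. ] gap 0.455
```

View pics/t3.png

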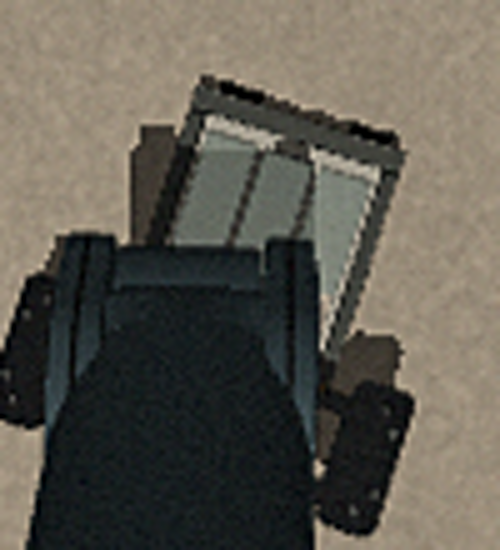

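{"name": "jog_arm", "arguments": {"plan": [{"gripper": 0.04, "dx": 0, "dy": -0.006, "dz": 0, "ax": 0, "ay": 0, "az": 0}, {"gripper": 0.04, "dx": 0, "dy": -0.03, "dz": 0, "ax": 0, "ay": 0, "az": 0}, {"gripper": 0.04, "dx": 0, "dy": -0.03, "dz": -0.03, "ax": 0, "ay": 0, "az": 0}, {"gripper": 0.0881, "dx": 0.02, "dy": -0.02, "dz": -0.05, "ax": 0, "ay": 0, "az": 0}, {"gripper": 0.0881, "dx": 0.05, "dy": 0, "dz": -0.05, "ax": 0, "ay": 0, "az": 0}, {"gripper": 0.0881, "dx": 0.05, "dy": 0, "dz": -0.04, "ax": 0, "ay": 0, "az": 0}, {"gripper": 0.0881, "dx": 0.05, "dy": 0, "dz": 0, "ax": 0, "ay": 0, "az": 0}, {"gripper": 0.0881, "dx": 0, "dy": 0, "dz": 0, "ax": 0, "ay": 0, "az": 0}]}}

```text
clock: 7.12
tool_pos: [0.5115, 0.2159, 0.1859]
tool_rot: [-2.53, -1.862, -0.008]
ft_force: [0.4, -0.2, 0.5]
finger_gap: 0.985
```

```bash
cat > look.py <<'E'
from m import *; from cell import capture
import go,sys
go.st()
k=sys.argv[1]
for n,(x,y,w,h) in {"top":(280,145,80,100),"scene":(255,175,100,80)}.items():
    c=capture(n); np.savez(f"{n}{k}.npz",**c)
    im=c["pixels"][y:y+h,x:x+w,::-1]; cv2.imwrite(f"pics/{n}_{k}.png",cv2.resize(im,None,fx=6,fy=6,interpolation=cv2.INTER_NEAREST))
    P=cloud(c); px=c["pixels"].astype(int); z=P[...,2]; g=px.mean(-1)
    roi=(P[...,0]>.45)&(P[...,0]<.74)&(abs(P[...,1])<.13)
    t=comp(roi&(z>.046)&(z<.062)&(g>100)); print(n,"tray",rect(c,t,.054))
    hull=np.zeros(g.shape,np.uint8); vs,us=np.nonzero(t); cv2.fillConvexPoly(hull,cv2.convexHull(np.stack([us,vs],1).astype(np.int32)),1)
    hull=cv2.erode(hull,np.ones((5,5)))
    # intensity-weighted centroid of the hole
    hb=comp((hull>0)&~t&(g<85)); vs,us=np.nonzero(cv2.dilate(hb.astype(np.uint8),np.ones((5,5)))); bg=np.percentile(g[vs,us],90); wgt=np.clip(bg-g[vs,us],0,None)
    print("hole",hb.sum(),ray(c,us[:].astype(float)@wgt/wgt.sum(),vs@wgt/wgt.sum(),.054).round(4), ray(c,np.nonzero(hb)[1].mean(),np.nonzero(hb)[0].mean(),.054).round(4))
E
python3 look.py 4
```

```text
t 7.12 pos [511.5 215.9 185.9] xyaw 72.70 tilt [0.0039 0.0034] F [ 0.4 -0.2  0.5] gap 0.985
top tray (array([610.3,   7.7]), array([ 89.7, 129.9]), 72.4, 1874)
hole 40 [0.5745 0.0194 0.054 ] [0.5745 0.0194 0.054 ]
scene tray (array([610.4,   6.3]), array([ 90.8, 130.7]), 72.6, 1847)
hole 30 [0.5743 0.0184 0.054 ] [0.5743 0.0188 0.054 ]
```

```bash
sleep 3
```

```text
(no output)
```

View pics/top_4.png

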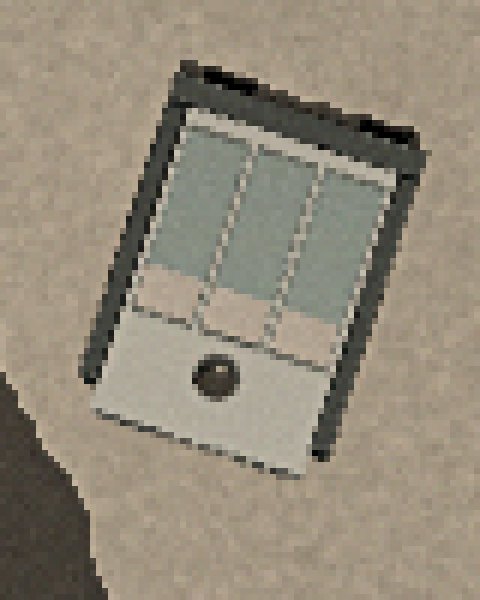

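View pics/scene_4.png

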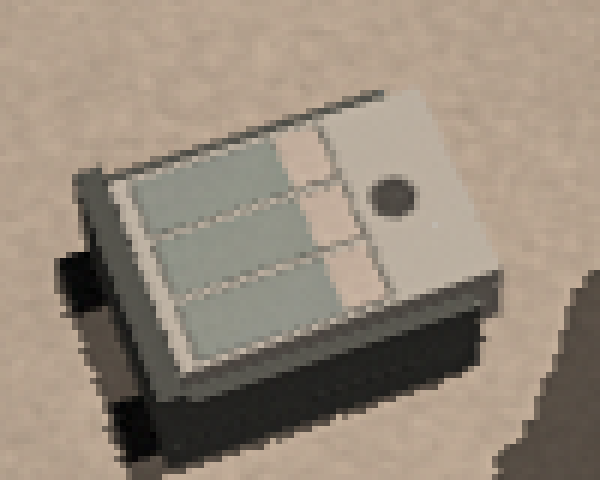

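Top tray flush at the stop: back edge at (190,115)-(390,180) in the top zoom, with a light spot visible through the hole at (216,378), so the holes line up. Now the rod.

```bash
python3 go.py 505.5 341.5 180 90; python3 - <<'E'
from h import *
c=dict(np.load("top4.npz")); P=cloud(c)
u,v=map(round,proj(c,[.5749,.0189,.054])); print(u,v,(P[v-4:v+5,u-4:u+5,2]*1000).round())
q=(P[...,2]>.065)&(P[...,2]<.2)&(abs(P[...,1]-.33)<.07)&(P[...,0]>.54)&(P[...,0]<.75); print(P[q].min(0),P[q].max(0))
E
```

```text
t 7.22 pos [510.5 210.7 184.9] xyaw 72.39 tilt [ 0.0009 -0.0004] F [ 0.3  1.  -0.5] gap 1.000
turn first [ 5.000e-02  1.000e-02 -1.761e+01] then shift mm [130.8  -5.    4.9] joints [-0.63  0.46  0.21  1.87 -0.12  0.83  0.9 ]
316 207 [[52. 52. 51. 55. 55. 52. 53. 52. 55.]
 [56. 52. 51. 41. 41. 45. 54. 58. 53.]
 [52. 45. 22.  9. 12. 22. 38. 54. 54.]
 [54. 13.  0. -2. -1. -1.  7. 37. 54.]
 [53. -1.  2.  3. -3. -2. -4. 26. 52.]
 [54. -2.  1.  1. -1. -2. -1. -2. 51.]
 [54.  2. -4. -0. -3. -0. -2. 51. 52.]
 [56. 53.  0. -0. -2. -2. -2. 53. 56.]
 [52. 54. 50. 51. 55. 52. 53. 54. 55.]]
[0.62756468 0.29579883 0.06502431] [0.68989101 0.35785618 0.16369717]
```

{"name": "jog_arm", "arguments": {"plan": [{"gripper": 0.0881, "dx": 0, "dy": 0, "dz": 0, "ax": 0, "ay": 0, "az": -8.8}, {"gripper": 0.0881, "dx": 0, "dy": 0, "dz": 0, "ax": 0, "ay": 0, "az": -8.8}, {"gripper": 0.0881, "dx": 0.035, "dy": 0, "dz": 0, "ax": 0, "ay": 0, "az": 0}, {"gripper": 0.0881, "dx": 0.035, "dy": 0, "dz": 0, "ax": 0, "ay": 0, "az": 0}, {"gripper": 0.0881, "dx": 0.035, "dy": -0.005, "dz": 0, "ax": 0, "ay": 0, "az": 0}, {"gripper": 0.0881, "dx": 0.026, "dy": 0, "dz": 0.005, "ax": 0, "ay": 0, "az": 0}, {"gripper": 0.0881, "dx": 0, "dy": 0, "dz": 0, "ax": 0, "ay": 0, "az": 0}, {"gripper": 0.0881, "dx": 0, "dy": 0, "dz": 0, "ax": 0, "ay": 0, "az": 0}]}}

```text
clock: 8.22
tool_pos: [0.5059, 0.3397, 0.1796]
tool_rot: [2.224, 2.218, -0.002]
ft_force: [0.4, -0.7, -0.3]
finger_gap: 0.998
```

```bash
python3 go.py 505.5 341.5 81 90
```

```text
t 8.22 pos [505.9 339.7 179.6] xyaw 89.85 tilt [-0.     -0.0018] F [ 0.4 -0.7 -0.3] gap 0.998
turn first [-0.    0.1  -0.15] then shift mm [ 1.8 -0.4 98.6] joints [-0.75  0.55  0.12  1.71 -0.08  0.88  0.97]
```

{"name": "jog_arm", "arguments": {"plan": [{"gripper": 0.0881, "dx": 0.001, "dy": 0, "dz": 0.03, "ax": 0, "ay": 0, "az": 0}, {"gripper": 0.0881, "dx": 0, "dy": 0, "dz": 0.03, "ax": 0, "ay": 0, "az": 0}, {"gripper": 0.0881, "dx": 0, "dy": 0, "dz": 0.02, "ax": 0, "ay": 0, "az": 0}, {"gripper": 0.0881, "dx": 0, "dy": 0, "dz": 0.018, "ax": 0, "ay": 0, "az": 0}, {"gripper": 0.0881, "dx": 0, "dy": 0, "dz": 0, "ax": 0, "ay": 0, "az": 0}, {"gripper": 0.0881, "dx": 0, "dy": 0, "dz": 0, "ax": 0, "ay": 0, "az": 0}]}}

```text
clock: 8.98
tool_pos: [0.5059, 0.3431, 0.0827]
tool_rot: [2.222, 2.22, 0.002]
ft_force: [-0.0, 0.4, -0.5]
finger_gap: 1.001
```

```bash
python3 go.py 505.5 341.5 81 90
```

```text
t 8.97 pos [505.9 343.1  82.7] xyaw 89.95 tilt [0.001  0.0007] F [-0.   0.4 -0.5] gap 1.001
turn first [ 0.06 -0.04 -0.05] then shift mm [-1.6 -0.4  1.7] joints [-0.74  0.69  0.09  1.75 -0.09  0.7   0.98]
```

{"name": "jog_arm", "arguments": {"plan": [{"gripper": 0.01, "dx": -0.0015, "dy": 0, "dz": 0.001, "ax": 0, "ay": 0, "az": 0}, {"gripper": 0.01, "dx": 0, "dy": 0, "dz": 0, "ax": 0, "ay": 0, "az": 0}, {"gripper": 0.01, "dx": 0, "dy": 0, "dz": 0, "ax": 0, "ay": 0, "az": 0}, {"gripper": 0.01, "dx": 0, "dy": 0, "dz": 0, "ax": 0, "ay": 0, "az": 0}, {"gripper": 0.01, "dx": 0, "dy": 0, "dz": 0, "ax": 0, "ay": 0, "az": 0}, {"gripper": 0.01, "dx": 0, "dy": 0, "dz": 0, "ax": 0, "ay": 0, "az": 0}, {"gripper": 0.01, "dx": 0, "dy": 0, "dz": 0, "ax": 0, "ay": 0, "az": 0}, {"gripper": 0.01, "dx": 0, "dy": 0, "dz": 0, "ax": 0, "ay": 0, "az": 0}], "grip_force": 25}}

```text
clock: 9.98
tool_pos: [0.5053, 0.3414, 0.081]
tool_rot: [2.222, 2.221, 0.0]
ft_force: [0.6, 0.0, -0.5]
finger_gap: 0.221
```

```bash
python3 go.py 505.5 341.5 81 90
```

```text
t 9.97 pos [505.3 341.4  81. ] xyaw 89.97 tilt [0. 0.] F [ 0.6  0.  -0.5] gap 0.221
turn first [ 0.   -0.   -0.03] then shift mm [ 0.1  0.2 -0. ] joints [-0.74  0.69  0.09  1.76 -0.09  0.7   0.98]
```

{"name": "jog_arm", "arguments": {"plan": [{"gripper": 0.01, "dx": 0, "dy": 0, "dz": -0.01, "ax": 0, "ay": 0, "az": 0}, {"gripper": 0.01, "dx": 0, "dy": 0, "dz": -0.02, "ax": 0, "ay": 0, "az": 0}, {"gripper": 0.01, "dx": 0, "dy": 0, "dz": -0.02, "ax": 0, "ay": 0, "az": 0}, {"gripper": 0.01, "dx": 0, "dy": 0, "dz": -0.02, "ax": 0, "ay": 0, "az": 0}, {"gripper": 0.01, "dx": 0, "dy": 0, "dz": -0.02, "ax": 0, "ay": 0, "az": 0}, {"gripper": 0.01, "dx": 0, "dy": 0, "dz": 0, "ax": 0, "ay": 0, "az": 0}, {"gripper": 0.01, "dx": 0, "dy": 0, "dz": 0, "ax": 0, "ay": 0, "az": 0}], "grip_force": 35}}

```text
clock: 10.85
tool_pos: [0.5049, 0.3412, 0.1707]
tool_rot: [-2.222, -2.221, 0.001]
ft_force: [0.7, 0.1, -1.8]
finger_gap: 0.217
```

```bash
python3 go.py 574.9 18.9 170 90; python3 - <<'E'
from h import *; from cell import capture
c=capture("scene"); im=c["pixels"][200:350,380:540,::-1]; cv2.imwrite("pics/s5.png",cv2.resize(im,None,fx=4,fy=4,interpolation=cv2.INTER_CUBIC))
E
```

```text
t 10.85 pos [504.9 341.2 170.7] xyaw 89.97 tilt [-0.0005 -0.0003] F [ 0.7  0.1 -1.8] gap 0.217
turn first [-0.03  0.02 -0.03] then shift mm [-322.3   70.     0.7] joints [-0.75  0.56  0.11  1.72 -0.08  0.87  0.97]
```

View pics/s5.png

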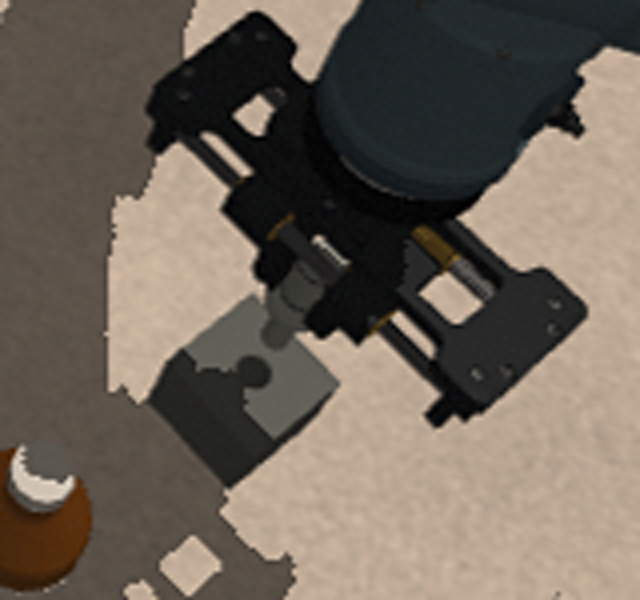

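The rod is out of the block, its foot at (280,335) above the empty hole at (255,372). I carry it over the cradle.

{"name": "jog_arm", "arguments": {"plan": [{"gripper": 0.01, "dx": -0.015, "dy": 0.003, "dz": 0, "ax": 0, "ay": 0, "az": 0}, {"gripper": 0.01, "dx": -0.03, "dy": 0.007, "dz": 0, "ax": 0, "ay": 0, "az": 0}, {"gripper": 0.01, "dx": -0.035, "dy": 0.008, "dz": 0, "ax": 0, "ay": 0, "az": 0}, {"gripper": 0.01, "dx": -0.035, "dy": 0.008, "dz": 0, "ax": 0, "ay": 0, "az": 0}, {"gripper": 0.01, "dx": -0.035, "dy": 0.008, "dz": 0, "ax": 0, "ay": 0, "az": 0}, {"gripper": 0.01, "dx": -0.035, "dy": 0.008, "dz": 0, "ax": 0, "ay": 0, "az": 0}, {"gripper": 0.01, "dx": -0.035, "dy": 0.007, "dz": 0, "ax": 0, "ay": 0, "az": 0}, {"gripper": 0.01, "dx": -0.035, "dy": 0.007, "dz": 0, "ax": 0, "ay": 0, "az": 0}, {"gripper": 0.01, "dx": -0.03, "dy": 0.007, "dz": 0, "ax": 0, "ay": 0, "az": 0}, {"gripper": 0.01, "dx": -0.025, "dy": 0.005, "dz": 0, "ax": 0, "ay": 0, "az": 0}, {"gripper": 0.01, "dx": -0.012, "dy": 0.002, "dz": 0, "ax": 0, "ay": 0, "az": 0}, {"gripper": 0.01, "dx": 0, "dy": 0, "dz": 0, "ax": 0, "ay": 0, "az": 0}, {"gripper": 0.01, "dx": 0, "dy": 0, "dz": 0, "ax": 0, "ay": 0, "az": 0}]}}

```text
clock: 12.52
tool_pos: [0.5748, 0.0207, 0.1708]
tool_rot: [-2.22, -2.222, -0.0]
ft_force: [-0.5, 0.6, -1.9]
finger_gap: 0.214
```

```bash
python3 go.py 574.9 18.9 130 90
```

```text
t 12.53 pos [574.8  20.7 170.8] xyaw 90.05 tilt [-0.0005  0.0008] F [-0.5  0.6 -1.9] gap 0.214
turn first [-0.03 -0.05  0.05] then shift mm [-1.8  0.1 40.8] joints [-0.23  0.51  0.15  1.81 -0.1   0.83  1.54]
```

{"name": "jog_arm", "arguments": {"plan": [{"gripper": 0.01, "dx": -0.001, "dy": 0, "dz": 0.015, "ax": 0, "ay": 0, "az": 0}, {"gripper": 0.01, "dx": 0, "dy": 0, "dz": 0.02, "ax": 0, "ay": 0, "az": 0}, {"gripper": 0.01, "dx": 0, "dy": 0, "dz": 0, "ax": 0, "ay": 0, "az": 0}, {"gripper": 0.01, "dx": 0, "dy": 0, "dz": 0, "ax": 0, "ay": 0, "az": 0}]}}

```text
clock: 13.02
tool_pos: [0.5752, 0.0187, 0.136]
tool_rot: [-2.221, -2.221, -0.0]
ft_force: [0.5, 0.2, -2.2]
finger_gap: 0.212
```

```bash
python3 go.py 574.9 18.9 130 90; python3 - <<'E'
from h import *; from cell import capture
c=capture("scene"); np.savez("scene6.npz",**c); im=c["pixels"][160:240,270:370,::-1]; cv2.imwrite("pics/s6.png",cv2.resize(im,None,fx=8,fy=7,interpolation=cv2.INTER_CUBIC))
print(proj(c,[.5749,.0189,.054]),proj(c,[.5749,.0189,.063]))
E
```

```text
t 13.03 pos [575.2  18.7 136. ] xyaw 90.00 tilt [-0.  0.] F [ 0.5  0.2 -2.2] gap 0.212
turn first [-0. -0. -0.] then shift mm [ 0.2 -0.3  6. ] joints [-0.22  0.56  0.14  1.83 -0.11  0.76  1.56]
(np.float64(320.01975265939086), np.float64(207.6974905622167)) (np.float64(320.0261115292333), np.float64(205.67182510624906))
```

View pics/s6.png

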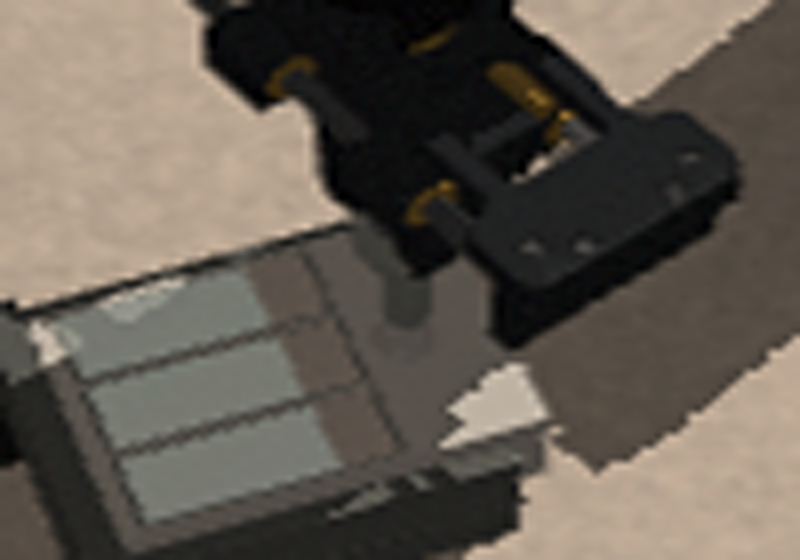

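The rod's foot at (405,318) sits right over the hole, whose lower rim is at (405,350). I lower it with force checks.

{"name": "jog_arm", "arguments": {"plan": [{"gripper": 0.01, "dx": 0, "dy": 0, "dz": 0.006, "ax": 0, "ay": 0, "az": 0}, {"gripper": 0.01, "dx": 0, "dy": 0, "dz": 0.004, "ax": 0, "ay": 0, "az": 0}, {"gripper": 0.01, "dx": 0, "dy": 0, "dz": 0.003, "ax": 0, "ay": 0, "az": 0}, {"gripper": 0.01, "dx": 0, "dy": 0, "dz": 0.003, "ax": 0, "ay": 0, "az": 0}]}}

```text
clock: 13.58
tool_pos: [0.5751, 0.0183, 0.1198]
tool_rot: [2.222, 2.221, 0.0]
ft_force: [0.1, -0.5, -1.4]
finger_gap: 0.221
```

{"name": "jog_arm", "arguments": {"plan": [{"gripper": 0.01, "dx": 0, "dy": 0, "dz": 0.004, "ax": 0, "ay": 0, "az": 0}, {"gripper": 0.01, "dx": 0, "dy": 0, "dz": 0.003, "ax": 0, "ay": 0, "az": 0}]}}

```text
clock: 13.82
tool_pos: [0.575, 0.0183, 0.1127]
tool_rot: [-2.222, -2.221, 0.0]
ft_force: [-0.8, 0.4, -2.9]
finger_gap: 0.218
```

{"name": "jog_arm", "arguments": {"plan": [{"gripper": 0.01, "dx": 0, "dy": 0, "dz": 0.004, "ax": 0, "ay": 0, "az": 0}, {"gripper": 0.01, "dx": 0, "dy": 0, "dz": 0.004, "ax": 0, "ay": 0, "az": 0}, {"gripper": 0.01, "dx": 0, "dy": 0, "dz": 0.003, "ax": 0, "ay": 0, "az": 0}]}}

```text
clock: 14.2
tool_pos: [0.575, 0.0183, 0.1017]
tool_rot: [-2.222, -2.221, 0.0]
ft_force: [-0.1, 0.1, -2.3]
finger_gap: 0.214
```

{"name": "jog_arm", "arguments": {"plan": [{"gripper": 0.01, "dx": 0, "dy": 0, "dz": 0.004, "ax": 0, "ay": 0, "az": 0}, {"gripper": 0.01, "dx": 0, "dy": 0, "dz": 0.004, "ax": 0, "ay": 0, "az": 0}, {"gripper": 0.01, "dx": 0, "dy": 0, "dz": 0.003, "ax": 0, "ay": 0, "az": 0}]}}

```text
clock: 14.58
tool_pos: [0.575, 0.0183, 0.0907]
tool_rot: [-2.222, -2.221, 0.0]
ft_force: [0.0, 0.3, -1.2]
finger_gap: 0.212
```

{"name": "jog_arm", "arguments": {"plan": [{"gripper": 0.01, "dx": 0, "dy": 0, "dz": 0.004, "ax": 0, "ay": 0, "az": 0}, {"gripper": 0.01, "dx": 0, "dy": 0, "dz": 0.003, "ax": 0, "ay": 0, "az": 0}, {"gripper": 0.01, "dx": 0, "dy": 0, "dz": 0.003, "ax": 0, "ay": 0, "az": 0}]}}

```text
clock: 14.95
tool_pos: [0.5751, 0.0184, 0.0808]
tool_rot: [2.222, 2.221, 0.0]
ft_force: [-0.3, -0.5, -1.9]
finger_gap: 0.216
```

Tip now at about 8 mm above the bench, inside the base hole; 4 mm to go.

{"name": "jog_arm", "arguments": {"plan": [{"gripper": 0.01, "dx": 0, "dy": 0, "dz": 0.002, "ax": 0, "ay": 0, "az": 0}, {"gripper": 0.01, "dx": 0, "dy": 0, "dz": 0.001, "ax": 0, "ay": 0, "az": 0}, {"gripper": 0.01, "dx": 0, "dy": 0, "dz": 0.001, "ax": 0, "ay": 0, "az": 0}, {"gripper": 0.01, "dx": 0, "dy": 0, "dz": 0, "ax": 0, "ay": 0, "az": 0}]}}

```text
clock: 15.45
tool_pos: [0.5751, 0.0184, 0.077]
tool_rot: [2.222, 2.221, 0.0]
ft_force: [0.1, -0.2, -1.8]
finger_gap: 0.21
```

{"name": "jog_arm", "arguments": {"plan": [{"gripper": 0.01, "dx": 0, "dy": 0, "dz": 0.001, "ax": 0, "ay": 0, "az": 0}, {"gripper": 0.01, "dx": 0, "dy": 0, "dz": 0, "ax": 0, "ay": 0, "az": 0}]}}

```text
clock: 15.7
tool_pos: [0.5752, 0.0184, 0.0769]
tool_rot: [2.222, 2.221, 0.001]
ft_force: [-3.4, -1.0, 7.1]
finger_gap: 0.213
```

Contact at z = 0.0769 against 0.077 expected, so the collar is seated. I release and go up.

{"name": "jog_arm", "arguments": {"plan": [{"gripper": 0.03, "dx": 0, "dy": 0, "dz": -0.001, "ax": 0, "ay": 0, "az": 0}, {"gripper": 0.06, "dx": 0, "dy": 0, "dz": 0, "ax": 0, "ay": 0, "az": 0}, {"gripper": 0.06, "dx": 0, "dy": 0, "dz": 0, "ax": 0, "ay": 0, "az": 0}, {"gripper": 0.06, "dx": 0, "dy": 0, "dz": 0, "ax": 0, "ay": 0, "az": 0}, {"gripper": 0.06, "dx": 0, "dy": 0, "dz": -0.01, "ax": 0, "ay": 0, "az": 0}, {"gripper": 0.06, "dx": 0, "dy": 0, "dz": -0.03, "ax": 0, "ay": 0, "az": 0}, {"gripper": 0.06, "dx": 0, "dy": 0, "dz": -0.04, "ax": 0, "ay": 0, "az": 0}, {"gripper": 0.06, "dx": 0, "dy": 0, "dz": -0.04, "ax": 0, "ay": 0, "az": 0}, {"gripper": 0.06, "dx": 0.04, "dy": -0.02, "dz": -0.02, "ax": 0, "ay": 0, "az": 0}, {"gripper": 0.06, "dx": 0.05, "dy": -0.02, "dz": 0, "ax": 0, "ay": 0, "az": 0}, {"gripper": 0.06, "dx": 0.05, "dy": -0.02, "dz": 0, "ax": 0, "ay": 0, "az": 0}, {"gripper": 0.06, "dx": 0.05, "dy": -0.02, "dz": 0, "ax": 0, "ay": 0, "az": 0}, {"gripper": 0.06, "dx": 0, "dy": 0, "dz": 0, "ax": 0, "ay": 0, "az": 0}, {"gripper": 0.06, "dx": 0, "dy": 0, "dz": 0, "ax": 0, "ay": 0, "az": 0}]}}

```text
clock: 17.45
tool_pos: [0.4956, 0.2077, 0.2174]
tool_rot: [2.222, 2.22, 0.0]
ft_force: [-0.5, 0.6, 0.6]
finger_gap: 0.685
```

```bash
python3 - <<'E'
from m import *; from cell import capture
import go; go.st()
for n in ("scene","top"):
    c=capture(n); im=c["pixels"][:,:,::-1]; cv2.imwrite(f"pics/{n}7f.png",im)
    x,y,w,h={"top":(280,145,80,100),"scene":(255,165,100,90)}[n]
    cv2.imwrite(f"pics/{n}7.png",cv2.resize(im[y:y+h,x:x+w],None,fx=6,fy=6,interpolation=cv2.INTER_NEAREST))
    P=cloud(c); z=P[...,2]; roi=np.hypot(P[...,0]-.575,P[...,1]-.0185)<.025
    k=comp(roi&(z>.09)&(z<.125)); print(n,"rod top",P[k].mean(0).round(4),np.median(z[k]).round(4),rect(c,k,.105))
    r2=(P[...,0]>.45)&(P[...,0]<.74)&(abs(P[...,1])<.13); g=c["pixels"].mean(-1)
    print("tray",rect(c,comp(r2&(z>.046)&(z<.062)&(g>100)),.054))
    o=np.load(n+"0.npz")["pixels"].astype(int); d=abs(o-c["pixels"].astype(int)).sum(-1)
    P0=cloud(dict(np.load(n+"0.npz")))
    for nm,a,b,s in (("bottle",.655,.327,(.05)),("jar",.64,-.327,.05),("rack",.48,-.325,.08)):
        f=lambda Q:Q[(Q[...,2]>.045)&(Q[...,2]<.2)&(np.hypot(Q[...,0]-a,Q[...,1]-b)<s)].mean(0).round(4)
        print(nm,f(P0),f(P))
E
```

```text
t 17.45 pos [495.6 207.7 217.4] xyaw 89.95 tilt [ 0.0007 -0.0004] F [-0.5  0.6  0.6] gap 0.685
scene rod top [0.5759 0.0205 0.1013] 0.1028 (array([577.7,  22.2]), array([29.2, 18. ]), 51.42, 80)
tray (array([610.4,   6.3]), array([ 90.8, 130.7]), 72.6, 1684)
bottle [0.6699 0.3329 0.1124] [0.6699 0.3329 0.1121]
jar [ 0.6448 -0.3201  0.0738] [ 0.6447 -0.3201  0.0737]
rack [ 0.4865 -0.3138  0.0679] [ 0.4864 -0.314   0.0678]
top rod top [0.5736 0.0192 0.1034] 0.1039 (array([573.5,  19. ]), array([18.1, 18. ]), 45.36, 61)
tray (array([610.3,   7.7]), array([ 89.7, 129.9]), 72.4, 1817)
bottle [0.6539 0.3178 0.1116] [0.654  0.3178 0.1121]
jar [ 0.6377 -0.3239  0.0774] [ 0.6376 -0.3238  0.0772]
rack [ 0.4806 -0.3209  0.0641] [ 0.4806 -0.3209  0.0643]
```

View pics/scene7.png

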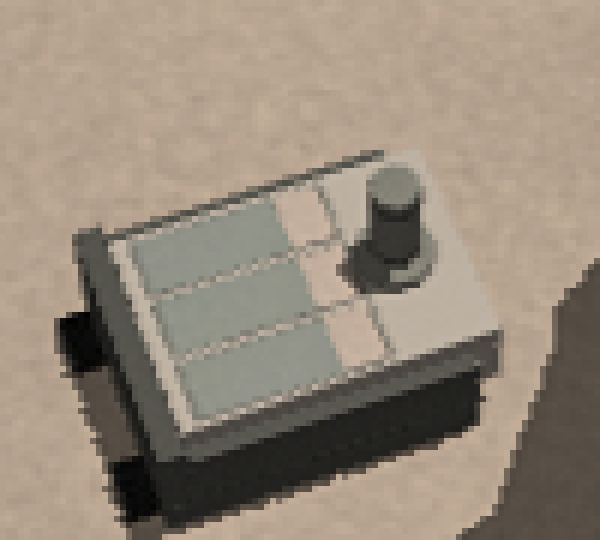

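View pics/top7.png

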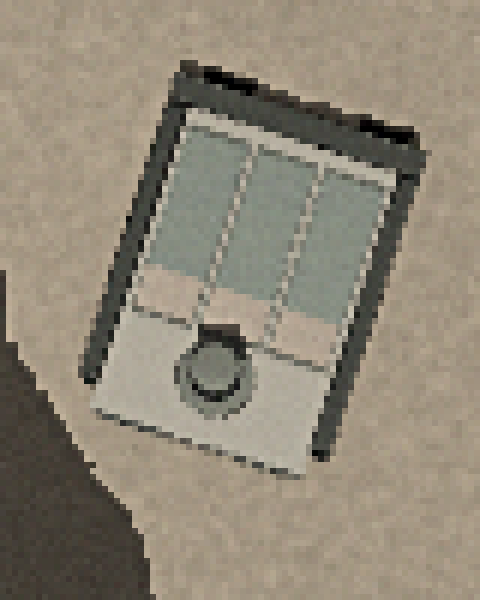

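The rod stands upright with its collar flat on the top tray, at (400,260) in the scene zoom and (213,372) in the top zoom. The top tray is still home, and the handle top is at about 104 mm against 105 expected. I hand in.

```bash
python3 -c "
from cell import manip; print(manip.finish_job())"
```

```text
the job is handed in; nothing more can be done
None
```

I pushed all three trays home together with the spread fingertips. I then took the rod from its block, lowered it through the trays into the base and let go. The job was handed in at about 17.5 s of the 58 s allowed.

**Trays:** The last press was about 17 N horizontally, within the 20 N limit. Afterwards the top camera saw straight through all three holes to the bench. The top tray's rear edge is at the stop and has not moved since. I could not see the lower two trays' edges directly; their position rests on the see-through check and on the rod going in freely.

**Rod:** It went in with no side force. The collar met the top tray with the tool at 76.9 mm, against 77.0 mm expected. The top camera then put the handle top at about 104 mm (105 mm expected), with the rod upright and the gripper clear of it.

**Bystanders:** The tube rack, bottle and jar measured the same before and after, to within 0.5 mm.

**Checks that disagreed:**
- The two cameras differed by 1 to 2 mm on the tray and rod positions, so I used values between the two. The final rod-top readings differed by more (about 4 mm in position), partly because the scene camera's mask took in the handle's side.
- The first move call was refused because its rows left out keys, and nothing moved.

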